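# Index the drying wheel by four clicks

## Task

A lacquer bowl is drying on the click-stop wheel in the middle of the table. Pushing the wheel's upright tab with a fingertip, without pinching the tab, turn the wheel exactly four clicks clockwise as seen from above (a third of a turn), counting the clicks and never turning it a click backwards or past the fourth; then take the hand away and leave the wheel resting in the fourth click. The lacquer is tacky: do not touch the bowl, which must ride round on the wheel, and leave the cork block, the cup and the tape roll where they are.

Things in the scene. Friction and masses are not known exactly. Their poses are not given: they have to be found in the camera images.
- wheel (a joint): turn of the wheel about its upright axis, rad; 0 at the start (resting in a click), growing clockwise seen from above. No end stops; 12 clicks a turn, every 30 deg (0.5236 rad). Between clicks it resists with up to 0.4 N m (about 5 N at the tab); past half-way it jumps by itself into the next click, let go short of half-way it springs back.
- tab (a point): top middle of the push tab, the only upright on the wheel's rim, anywhere round it at the start: plain steel block 24 mm long along the radius (72 to 96 mm from the axis), 10 mm thick, 36 mm above the wheel's top face; a 4 mm high, 18 mm wide foot round it is only looks. x points outward along the radius, y to its anticlockwise side (the face to push), z up.
- wheel_centre (a point): centre of the wheel's top face, on its axis, 40 mm above the table. Dark steel disc, radius 98 mm, 10 mm thick, on a round grey foot (radius 118 mm, 30 mm high) fixed to the table; 12 small dark pips on the foot at 107.5 mm radius mark the clicks, and the tab points at one when the wheel rests.
- bowl: red lacquer bowl, loose, upside down on the middle of the wheel: 109 mm across its rim, which is down, 50 mm high, so its foot ring is the highest thing on the wheel at 90 mm above the table. Origin at the middle of its underside (rim plane), z up.
- cork: bystander: cork sanding block, loose, 48 x 78 x 28 mm, on the table left of the wheel. Origin at the centre of its underside.
- cup: bystander: small black cup, loose, 72 mm across, 60 mm high, on the table right of the wheel. Origin at the centre of its underside.
- tape: bystander: roll of masking tape lying flat, loose, 93 mm across, 24 mm high, on the table behind the wheel. Origin at the centre of its underside.

How it is judged:
By the outcome, as a careful person would: the job done as asked, in the order asked, and still so for the second after the job is handed in, with the robot touching nothing.
It also fails if it takes over 51 s, if anything falls off the work surface, if the arm or the gripper's body presses on something with over 40 N, if the wrist force passes 120 N, or if a joint passes its speed limit or range.

## Robot

A 6-joint arm with a two-finger parallel gripper is mounted at the origin on a cart in front of the work surface, level with it; the furniture and walls round the work are solid. World frame = base frame: x ahead of the robot, y to its left, z up, the work surface at z = 0. Lengths are in m, angles in rad, forces in N, time in s.
With the tool pointing down it reaches from about 0.375 to 0.9 m from the base axis. Payload 3.1 kg.
Tool frame: the origin (TCP) lies between the finger pads; the fingertips stand robot.finger_overhang ahead of it and the grasp point (between the pads) lies 3 mm ahead of it (robot.finger_overhang is the distance from the TCP to the fingertips, in m); z points along the fingers, y is the line along which they close (so a half turn about z gives the same grasp; the last joint's range is limited). The gripper opens to 87 mm and grips with 3 to 60 N. Pads are 19 mm wide; open, the fingers measure 117 mm over their backs; the gripper's body (75 mm by 190 mm) begins 51 mm behind the grasp point.
Start: joints at [0.942, 0.527, 1.433, -0, 1.181, -0.178], TCP at [0.272, 0.563, 0.245] pointing down, gripper open.
Joint ranges: [-3.08, 3.08], [-0.75, 2.2], [0.22, 2.44], [-1.43, 4.57], [0, 2.65], [-2.85, 2.85]. Speed limits (rad/s): [2.79, 2.79, 3.14, 3.14, 3.14, 3.14].

## Interface

Orientations are given as a unit quaternion [x, y, z, w].
In Python, from rig import get_obs, vision, hand_in, nets, robot gives the robot as it stands.
- The arm moves only by the tool apply_moves, never from a script. Its argument "series" is a list of rows, each an object with "offset": the shift along the world's x, y, z in cm, a list of three; "rot": the turn, a rotation vector about the world's x, y, z in degrees, a list of three. A call has 1 to 20 rows; each row is the pose to reach, as a shift and turn from the pose commanded when the call began; what a row does not reach only later rows make up. A row lasts 1/10 s, in which the tool goes at most 50 mm and 8.59 degrees, less where a joint would pass 70% of its speed; a pose out of reach is approached as far as the arm can. A call with a gripper value outside its range is refused whole. "hand" is the opening, from 0 (shut) to 1 (fully open), set as the call begins (left out, the last holds). The fingers move at their own pace and stop on an object; "newtons" is the grip in N (left out, the last holds). Time passes only in rows, so rows that repeat a pose let the fingers close. It gives the time, the measured TCP pose, the force, the opening and the grip force at its end, in the units of the state.
- get_obs(): the state, without advancing time (a new reading comes with each control period).
- vision.camera(name): name is "scene" or "top" or "wrist"; returns the picture (480x640x3 uint8, red, green, blue); there is no depth.
- vision.calibration(name): a dict with "K" (3x3 intrinsics, pixels), "k1" (the pictures are not rectified: a ray, as slopes to the right and down, at radius r is drawn at 1 + k1 r^2 times it, then the intrinsics apply), "R" (3x3) and "t" (3): a world point X has camera coordinates R X + t. Camera axes: x right, y down, z forward; pixel columns grow to the right and rows downward; lengths in m; the calibration is good to about 2 mm. A picture is of the moment at which its call begins: read the wrist's pose just before it. calibration takes no time and is no camera call; for the wrist camera it gives the pose at the moment of the call.
- hand_in(): hands the job in; it is judged then, once.
Trained networks look in the newest picture that a camera, given by its name, has taken for a name from the list of things; names that differ only in an ending like _2 or _b are one class to them, and where a whole thing is asked for, a point or a joint stands for the part that bears it (a point fixed in the world has none). Each returns a list of dicts, best first, with "conf" (0 to 1); they miss things now and then, are a little off and sometimes report something else, mostly with a low value. They report only what shows in the picture. A call takes as long as a camera call.
- nets.search_frame(camera, query): "centre" ([x, y, z] in m, in world coordinates, good to about 4 mm: the middle of the surface that is visible of it).
- nets.spot_point(camera, query): "centre" ([x, y, z] in m, in world coordinates, good to about 4 mm: a listed point, or the origin of a listed thing).
The state is a dict: "time": time; "q": joint angles; "joint_velocities": joint speeds; "joint_torque": joint torques, N m; "position": TCP position; "tool_rot": TCP orientation; "ft_force": force on the tool from outside, world axes, zero at the start; "moment": the same for the moment, N m; "grip_width": finger opening in m; "grip_force": force on a finger pad.
Only numpy, scipy, OpenCV 4.12 (cv2) and the standard library are available. Lean on these libraries where they do the work, as an engineer would, in place of code of your own. Each camera call takes 0.05 s, during which the arm holds its last target. There are 200 camera calls.

## Working session

There is one attempt and no reset: what is moved stays moved. The work goes in short steps, Python scripts to look and compute and a tool call to move; the robot and the scene stay as the last step left them, time stands still between calls to the robot, and variables do not carry over. Pictures are saved under pics/ and viewed, at most 10 in all, crops included, and the job is handed in when it is done.

Besides the shell and the picture viewer there is one more tool, called after "Request:" as name(argument=value, ...) on one line, values as JSON. apply_moves: Moves the arm, as the interface text tells. Its arguments: {"type":"object","properties":{"series":{"type":"array"},"hand":{"type":"number"},"newtons":{"type":"number"}},"required":["series"]}

```bash
mkdir -p pics; python3 - <<'E'
from rig import get_obs, vision, nets, robot
import cv2
o=get_obs();print({k:o[k] for k in('time','position','tool_rot','ft_force','grip_width')},robot.finger_overhang)
for c in('top','scene'):
    im=vision.camera(c);cv2.imwrite(f'pics/{c}0.png',im[:,:,::-1])
    for q in('tab','wheel_centre','bowl','cork','cup','tape'):
        print(c,q,[(d['conf'],[round(float(v),4) for v in d['centre']]) for d in nets.spot_point(c,q)[:2]])
E
```

```text
{'time': 0.0, 'position': array([0.27187621, 0.56201453, 0.24356262]), 'tool_rot': array([ 2.23498192e-01,  9.74703742e-01, -9.94884058e-04, -4.28195485e-04]), 'ft_force': array([-0.15092351,  0.30939392, -0.04169409]), 'grip_width': 0.0869134198458748} 0.022
top tab [(0.86, [0.513, 0.1231, 0.0749])]
top wheel_centre []
top bowl [(0.96, [0.5879, 0.0928, 0.0412])]
top cork [(0.89, [0.4947, 0.384, -0.0039])]
top cup [(0.7, [0.5953, -0.3426, -0.0016])]
top tape [(0.89, [0.7912, 0.0778, 0.0021])]
scene tab [(0.66, [0.5118, 0.1217, 0.078])]
scene wheel_centre [(0.61, [0.5912, 0.0874, 0.0385]), (0.15, [0.5119, 0.1236, 0.0793])]
scene bowl [(0.82, [0.5912, 0.0907, 0.0422])]
scene cork [(0.88, [0.4999, 0.3842, 0.0022])]
scene cup [(0.8, [0.5933, -0.3417, -0.0004])]
scene tape [(0.67, [0.7956, 0.0794, -0.0029])]
```

View pics/top0.png

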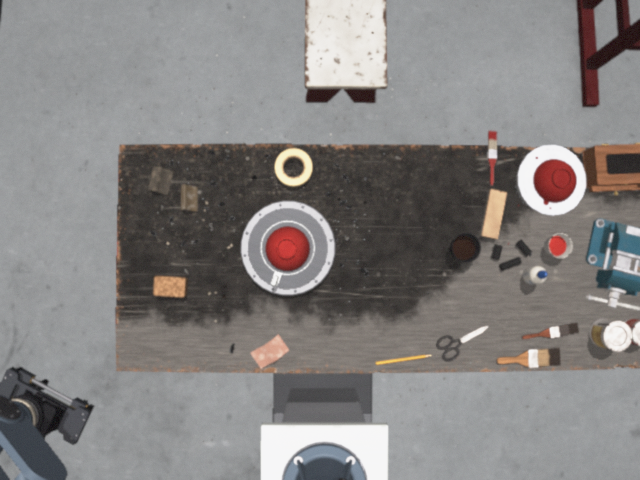

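View pics/scene0.png

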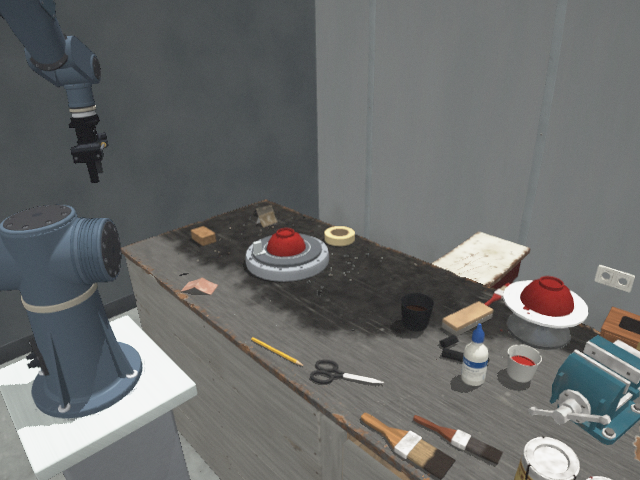

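The top view shows the wheel centred near px (288,249), with the tab at (277,280), so it sits on the robot's left-near side. The scene view agrees. Next I'll refine the centre and the tab angle in the top picture.

```bash
cat > h.py <<'E'
import numpy as np, cv2
from rig import vision
def ray(cal,uv):
    K=np.array(cal['K']);k1=cal['k1'];R=np.array(cal['R']);t=np.array(cal['t'])
    p=cv2.undistortPoints(np.array(uv,float).reshape(-1,1,2),K,np.array([k1,0,0,0.])).reshape(-1,2)
    return -R.T@t, np.c_[p,np.ones(len(p))]@R
def plane(cal,uv,z):
    o,d=ray(cal,uv); return o+d*((z-o[2])/d[:,2])[:,None]
def proj(cal,X):
    R=np.array(cal['R']);return cv2.projectPoints(np.array(X,float),cv2.Rodrigues(R)[0],np.array(cal['t'],float),np.array(cal['K']),np.array([cal['k1'],0,0,0.]))[0].reshape(-1,2)
E
python3 - <<'E'
from h import *
from scipy.optimize import least_squares
im=cv2.imread('pics/top0.png');cal=vision.calibration('top')
g=cv2.GaussianBlur(cv2.cvtColor(im,6),(0,0),0.7).astype(np.float32)
a=np.radians(np.arange(0,360,3))
c=np.array([.590,.090])
for it in range(3):
    pts=[]
    for th in a:
        r=np.arange(.108,.130,.0005)
        X=np.c_[c[0]+r*np.cos(th),c[1]+r*np.sin(th),0*r+.03]
        uv=proj(cal,X).astype(np.float32)
        v=cv2.remap(g,uv[:,0],uv[:,1],cv2.INTER_LINEAR).ravel()
        i=np.argmin(np.gradient(v));pts.append(X[i,:2])
    pts=np.array(pts)
    s=least_squares(lambda p:np.hypot(*(pts-p[:2]).T)-p[2],[*c,.118],loss='soft_l1',f_scale=.001).x;c=s[:2]
print('centre,r',s)
for th in (145,150,155,160,165):
    pass
big=cv2.resize(im[195:305,230:345],None,fx=5,fy=5,interpolation=cv2.INTER_CUBIC)
for th,col in((150,(0,255,0)),(157.4,(255,0,0)),(165,(0,255,255))):
    t=np.radians(th)
    for r in(.072,.096,.1075):
        u=(proj(cal,[[c[0]+r*np.cos(t),c[1]+r*np.sin(t),.03 if r>.1 else .076]])[0]-[230,195]+.5)*5-.5
        cv2.circle(big,tuple(int(x) for x in u),2,col,-1)
cv2.imwrite('pics/crop.png',big)
E
```

```text
centre,r [0.59355455 0.09060624 0.11553252]
```

View pics/crop.png

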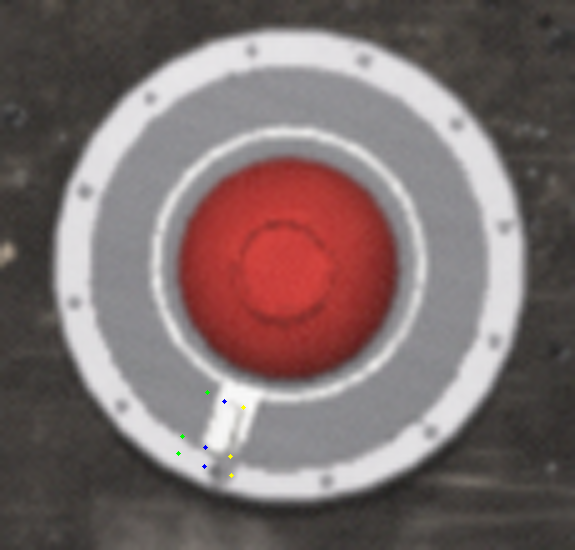

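The crop shows all 12 pips clearly, with the tab pointing at the one near (217,475). A fit to the pips gives both the centre and the angle.

```bash
python3 - <<'E'
from h import *
from scipy.optimize import least_squares
P=np.array([(217,475),(122,406),(75,302),(86,191),(151,97),(252,50),(364,61),(457,124),(505,227),(495,341),(431,431),(327,481)],float)
uv=(P+.5)/5-.5+[230,195];cal=vision.calibration('top')
X=plane(cal,uv,.03)[:,:2]
f=lambda p:(np.c_[p[0]+p[3]*np.cos(p[2]-np.arange(12)*np.pi/6),p[1]+p[3]*np.sin(p[2]-np.arange(12)*np.pi/6)]-X).ravel()
s=least_squares(f,[.59,.09,2.8,.1075]);p=s.x
print(p,np.degrees(p[2]),np.abs(s.fun).max())
th,c=p[2],p[:2]
for k in range(4+1): print(k,c+.084*np.array([np.cos(th-k*np.pi/6),np.sin(th-k*np.pi/6)]))
# finger poses: (finger angle rel to tab0, deg)  r=.088
t0=np.array([.272,.563,.245])
for a in(32,20,10,5,0,-5,-10,-15,-20,-30,-35,-40,-50,-60,-70,-80,-85,-90,-95,-100):
    w=th+np.radians(a);q=np.r_[c+.088*np.array([np.cos(w),np.sin(w)]),.074]
    print(a,'off cm',np.round(100*(q-t0),1),'yaw turn',round(np.degrees(w)-180-64.2,1))
E
```

```text
[0.59293386 0.09005258 2.79508803 0.10756003] 160.1467473825384 0.0018352544110677438
0 [0.51392636 0.11858001]
1 [0.53877507 0.15426181]
2 [0.57813559 0.1727388 ]
3 [0.62146129 0.16906009]
4 [0.65714309 0.14421137]
32 off cm [ 23.5 -49.1 -17.1] yaw turn -52.1
20 off cm [ 23.3 -47.3 -17.1] yaw turn -64.1
10 off cm [ 23.4 -45.8 -17.1] yaw turn -74.1
5 off cm [ 23.6 -45.  -17.1] yaw turn -79.1
0 off cm [ 23.8 -44.3 -17.1] yaw turn -84.1
-5 off cm [ 24.1 -43.6 -17.1] yaw turn -89.1
-10 off cm [ 24.5 -42.9 -17.1] yaw turn -94.1
-15 off cm [ 24.9 -42.3 -17.1] yaw turn -99.1
-20 off cm [ 25.3 -41.7 -17.1] yaw turn -104.1
-30 off cm [ 26.4 -40.6 -17.1] yaw turn -114.1
-35 off cm [ 27.  -40.1 -17.1] yaw turn -119.1
-40 off cm [ 27.7 -39.7 -17.1] yaw turn -124.1
-50 off cm [ 29.1 -39.  -17.1] yaw turn -134.1
-60 off cm [ 30.5 -38.6 -17.1] yaw turn -144.1
-70 off cm [ 32.1 -38.5 -17.1] yaw turn -154.1
-80 off cm [ 33.6 -38.6 -17.1] yaw turn -164.1
-85 off cm [ 34.3 -38.8 -17.1] yaw turn -169.1
-90 off cm [ 35.1 -39.  -17.1] yaw turn -174.1
-95 off cm [ 35.8 -39.3 -17.1] yaw turn -179.1
-100 off cm [ 36.5 -39.7 -17.1] yaw turn -184.1
```

Request:
apply_moves(series=[{"offset": [2, -4, 0], "rot": [0, 0, -4]}, {"offset": [4, -8, 0], "rot": [0, 0, -8]}, {"offset": [6, -12, 0], "rot": [0, 0, -12]}, {"offset": [8, -16, 0], "rot": [0, 0, -16]}, {"offset": [10, -20, -1], "rot": [0, 0, -20]}, {"offset": [12, -24, -2], "rot": [0, 0, -25]}, {"offset": [14, -28, -3], "rot": [0, 0, -30]}, {"offset": [16, -32, -4], "rot": [0, 0, -35]}, {"offset": [18, -36, -5], "rot": [0, 0, -40]}, {"offset": [20, -40, -6], "rot": [0, 0, -44]}, {"offset": [22, -44, -6], "rot": [0, 0, -48]}, {"offset": [23, -47, -6], "rot": [0, 0, -50]}, {"offset": [23.5, -49.1, -6], "rot": [0, 0, -52]}, {"offset": [23.5, -49.1, -6], "rot": [0, 0, -52]}, {"offset": [23.5, -49.1, -6], "rot": [0, 0, -52]}], hand=0, newtons=20)

```text
time: 2.2
position: [0.5071, 0.0715, 0.1846]
tool_rot: [0.629, 0.778, 0.0, -0.0]
ft_force: [-0.4, 0.0, -0.6]
grip_width: 0.0002
grip_force: 0.0
```

```bash
python3 - <<'E'
from rig import get_obs, vision, nets
import cv2
o=get_obs();print({k:o[k] for k in('time','position','q','tool_rot','ft_force','grip_width')})
for c in('wrist','top'):
    im=vision.camera(c);cv2.imwrite(f'pics/{c}1.png',im[:,:,::-1])
    for q in('tab','wheel_centre'): print(c,q,[(d['conf'],d['centre']) for d in nets.spot_point(c,q)[:2]])
E
```

```text
{'time': 2.2, 'position': array([0.5071351 , 0.07150519, 0.18456688]), 'q': array([-7.86446681e-02,  4.63763590e-01,  1.77445279e+00,  5.68252861e-04,
        9.03724331e-01, -2.90544041e-01]), 'tool_rot': array([ 6.28500822e-01,  7.77808869e-01,  8.57257683e-05, -2.69722933e-04]), 'ft_force': array([-0.40039195,  0.03015089, -0.6181014 ]), 'grip_width': 0.00023573481267111053}
wrist tab [(0.65, [0.5177, 0.1135, 0.0713])]
wrist wheel_centre []
top tab [(0.75, [0.515, 0.1216, 0.0765])]
top wheel_centre []
```

View pics/wrist1.png

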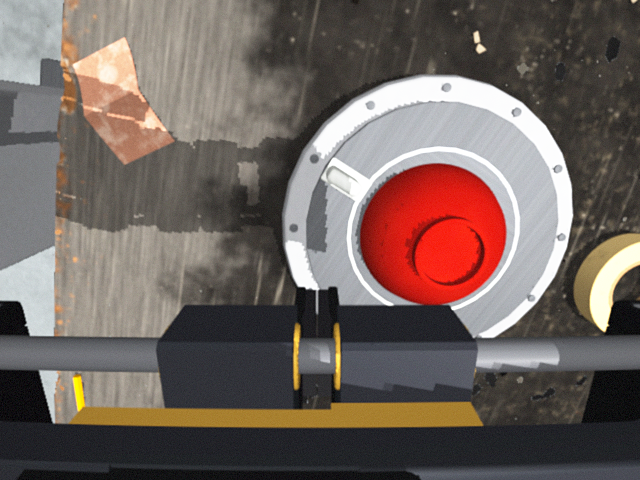

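The wrist view shows the tab at px (340,180), clear of the shut fingers at (316,300), and the pose is as planned. Now I'll lower the hand and push through click 1.

Request:
apply_moves(series=[{"offset": [0, 0, -3], "rot": [0, 0, 0]}, {"offset": [0, 0, -6], "rot": [0, 0, 0]}, {"offset": [0, 0, -9], "rot": [0, 0, 0]}, {"offset": [0, 0, -11.1], "rot": [0, 0, 0]}, {"offset": [-0.1, 0.9, -11.1], "rot": [0, 0, -6]}, {"offset": [-0.2, 1.8, -11.1], "rot": [0, 0, -12]}, {"offset": [-0.15, 2.5, -11.1], "rot": [0, 0, -17]}, {"offset": [-0.1, 3.3, -11.1], "rot": [0, 0, -22]}, {"offset": [0, 3.7, -11.1], "rot": [0, 0, -24.5]}, {"offset": [0.1, 4.1, -11.1], "rot": [0, 0, -27]}, {"offset": [0.2, 4.45, -11.1], "rot": [0, 0, -29.5]}, {"offset": [0.3, 4.8, -11.1], "rot": [0, 0, -32]}, {"offset": [0.3, 4.8, -11.1], "rot": [0, 0, -32]}])

```text
time: 3.8
position: [0.5096, 0.1197, 0.0735]
tool_rot: [0.818, 0.576, -0.001, -0.0]
ft_force: [-1.2, -3.2, 0.6]
grip_width: 0.0005
grip_force: 1.7
```

Request:
apply_moves(series=[{"offset": [0.12, 0.28, 0], "rot": [0, 0, -2]}, {"offset": [0.24, 0.56, 0], "rot": [0, 0, -4]}, {"offset": [0.38, 0.84, 0], "rot": [0, 0, -6]}, {"offset": [0.5, 1.15, 0], "rot": [0, 0, -8]}, {"offset": [0.5, 1.15, 0], "rot": [0, 0, -8]}, {"offset": [0.5, 1.15, 0], "rot": [0, 0, -8]}])

```text
time: 4.4
position: [0.5154, 0.1314, 0.0736]
tool_rot: [0.856, 0.517, 0.0, 0.0]
ft_force: [-0.0, 0.8, 0.0]
grip_width: 0.0006
grip_force: 0.0
```

```bash
cat > look.py <<'E'
import sys
from h import *
from rig import get_obs, nets
o=get_obs();print(o['time'],o['position'],o['ft_force'])
c=np.array([.5929,.0901])
for cam in('wrist','top','scene'):
    im=vision.camera(cam);cv2.imwrite(f'pics/{cam}{sys.argv[1]}.png',im[:,:,::-1])
    for d in nets.spot_point(cam,'tab')[:1]:
        v=np.array(d['centre'][:2])-c
        print(cam,d['conf'],d['centre'],'r',np.hypot(*v),'turn',160.15-np.degrees(np.arctan2(v[1],v[0])))
E
python3 look.py 2
```

```text
4.4 [0.51535292 0.13141843 0.07360099] [-0.02453798  0.76672264  0.0287053 ]
wrist 0.72 [0.5402, 0.1513, 0.076] r 0.08076341993749395 turn 29.417893300290842
top 0.66 [0.5405, 0.1551, 0.0773] r 0.08349107736758461 turn 31.275842654205633
scene 0.74 [0.5362, 0.1602, 0.0793] r 0.09016041259887844 turn 31.182526391113043
```

Click 1 is confirmed at about 30°. Click 2:

Request:
apply_moves(series=[{"offset": [0.3, 0.45, 0], "rot": [0, 0, -3.5]}, {"offset": [0.6, 0.85, 0], "rot": [0, 0, -7]}, {"offset": [1.0, 1.45, 0], "rot": [0, 0, -12]}, {"offset": [1.25, 1.75, 0], "rot": [0, 0, -14.5]}, {"offset": [1.5, 2.0, 0], "rot": [0, 0, -17]}, {"offset": [1.8, 2.3, 0], "rot": [0, 0, -19.5]}, {"offset": [2.1, 2.55, 0], "rot": [0, 0, -22]}, {"offset": [2.4, 2.8, 0], "rot": [0, 0, -24.5]}, {"offset": [2.7, 3.05, 0], "rot": [0, 0, -27]}, {"offset": [2.9, 3.2, 0], "rot": [0, 0, -28.5]}, {"offset": [3.1, 3.3, 0], "rot": [0, 0, -30]}, {"offset": [3.1, 3.3, 0], "rot": [0, 0, -30]}, {"offset": [3.1, 3.3, 0], "rot": [0, 0, -30]}])

```text
time: 6.0
position: [0.5466, 0.1641, 0.0735]
tool_rot: [0.961, 0.277, 0.0, 0.0]
ft_force: [0.8, -0.4, 0.5]
grip_width: 0.0005
grip_force: 0.0
```

```bash
python3 look.py 3
```

```text
6.0 [0.54657793 0.16410354 0.07351306] [ 0.84080617 -0.40728417  0.47093656]
wrist 0.6 [0.5783, 0.1729, 0.0754] r 0.08407734534343957 turn 60.14991544165508
top 0.62 [0.5771, 0.1762, 0.0759] r 0.08753770616140225 turn 59.75148523088538
scene 0.73 [0.5756, 0.1774, 0.0793] r 0.0889976404181594 turn 58.94107364349212
```

Two clicks done. Click 3:

Request:
apply_moves(series=[{"offset": [0.5, 0.3, 0], "rot": [0, 0, -3.5]}, {"offset": [1.0, 0.5, 0], "rot": [0, 0, -7]}, {"offset": [1.7, 0.85, 0], "rot": [0, 0, -12]}, {"offset": [2.05, 1.0, 0], "rot": [0, 0, -14.5]}, {"offset": [2.4, 1.1, 0], "rot": [0, 0, -17]}, {"offset": [2.75, 1.2, 0], "rot": [0, 0, -19.5]}, {"offset": [3.1, 1.25, 0], "rot": [0, 0, -22]}, {"offset": [3.5, 1.3, 0], "rot": [0, 0, -24.5]}, {"offset": [3.9, 1.35, 0], "rot": [0, 0, -27]}, {"offset": [4.15, 1.35, 0], "rot": [0, 0, -28.5]}, {"offset": [4.4, 1.35, 0], "rot": [0, 0, -30]}, {"offset": [4.4, 1.35, 0], "rot": [0, 0, -30]}, {"offset": [4.4, 1.35, 0], "rot": [0, 0, -30]}])

```text
time: 7.6
position: [0.5907, 0.1774, 0.0736]
tool_rot: [1.0, 0.019, 0.0, 0.0]
ft_force: [-0.9, 0.3, -0.5]
grip_width: 0.001
grip_force: 0.0
```

```bash
python3 look.py 4
```

```text
7.6 [0.59065369 0.17739681 0.07357133] [-0.91313608  0.29498843 -0.45850093]
wrist 0.89 [0.622, 0.1668, 0.0741] r 0.08203474873491112 turn 90.92675835909309
top 0.58 [0.6215, 0.1721, 0.0732] r 0.08684445866029683 turn 89.37777499111193
scene 0.96 [0.617, 0.1722, 0.0772] r 0.08556412799766032 turn 86.50930908528342
```

Three clicks done. Click 4:

Request:
apply_moves(series=[{"offset": [0.5, 0, 0], "rot": [0, 0, -3.5]}, {"offset": [1.05, -0.05, 0], "rot": [0, 0, -7]}, {"offset": [1.8, -0.1, 0], "rot": [0, 0, -12]}, {"offset": [2.15, -0.2, 0], "rot": [0, 0, -14.5]}, {"offset": [2.5, -0.3, 0], "rot": [0, 0, -17]}, {"offset": [2.9, -0.4, 0], "rot": [0, 0, -19.5]}, {"offset": [3.3, -0.5, 0], "rot": [0, 0, -22]}, {"offset": [3.65, -0.65, 0], "rot": [0, 0, -24.5]}, {"offset": [4.0, -0.8, 0], "rot": [0, 0, -27]}, {"offset": [4.2, -0.9, 0], "rot": [0, 0, -28.5]}, {"offset": [4.4, -1.0, 0], "rot": [0, 0, -30]}, {"offset": [4.4, -1.0, 0], "rot": [0, 0, -30]}, {"offset": [4.4, -1.0, 0], "rot": [0, 0, -30]}])

```text
time: 9.2
position: [0.6343, 0.1674, 0.0735]
tool_rot: [0.971, -0.24, -0.0, 0.0]
ft_force: [-0.7, -0.6, -0.6]
grip_width: 0.0005
grip_force: 0.0
```

```bash
python3 look.py 5
```

```text
9.2 [0.63432891 0.16737871 0.07347713] [-0.74471782 -0.59747318 -0.57769542]
wrist 0.55 [0.6569, 0.1417, 0.0749] r 0.08221046162137764 turn 121.2725036614874
top 0.64 [0.6546, 0.1475, 0.0759] r 0.08427128811166942 turn 117.21771525106975
scene 0.61 [0.6546, 0.1491, 0.0773] r 0.08536913962316826 turn 116.43146486295525
```

View pics/wrist5.png

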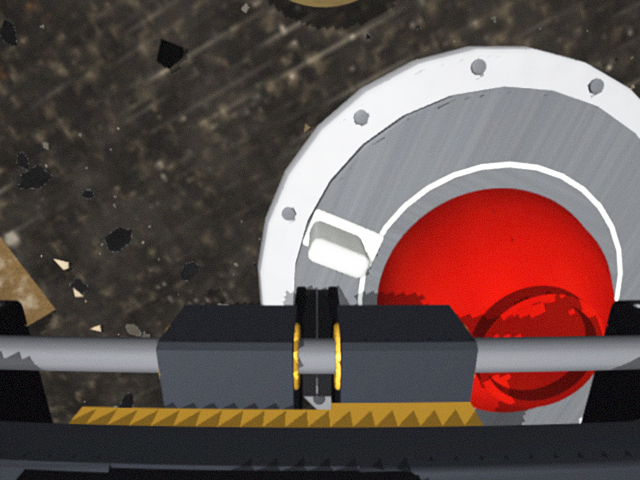

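The tab at px (340,245) points at its pip, with a clear gap to the fingertips at (318,300). I'll lift straight up and withdraw.

Request:
apply_moves(series=[{"offset": [-0.3, 0.2, 0.5], "rot": [0, 0, 0]}, {"offset": [-0.3, 0.2, 2], "rot": [0, 0, 0]}, {"offset": [-0.3, 0.2, 5], "rot": [0, 0, 0]}, {"offset": [-0.3, 0.2, 9], "rot": [0, 0, 0]}, {"offset": [-0.3, 0.2, 13], "rot": [0, 0, 0]}, {"offset": [-2, 4, 17], "rot": [0, 0, 0]}, {"offset": [-4, 8, 18], "rot": [0, 0, 0]}, {"offset": [-6, 12, 18], "rot": [0, 0, 0]}, {"offset": [-8, 16, 18], "rot": [0, 0, 0]}, {"offset": [-10, 20, 18], "rot": [0, 0, 0]}, {"offset": [-12, 24, 18], "rot": [0, 0, 0]}, {"offset": [-12, 24, 18], "rot": [0, 0, 0]}, {"offset": [-12, 24, 18], "rot": [0, 0, 0]}, {"offset": [-12, 24, 18], "rot": [0, 0, 0]}])

```text
time: 10.9
position: [0.5147, 0.4068, 0.2543]
tool_rot: [0.971, -0.241, 0.001, -0.0]
ft_force: [-0.3, 0.2, 0.2]
grip_width: 0.0006
grip_force: 0.0
```

```bash
python3 look.py 6; python3 - <<'E'
import cv2
from rig import vision,nets
vision.camera('top')
for q in('bowl','cork','cup','tape'): print(q,[d['centre'] for d in nets.spot_point('top',q)[:1]])
im=cv2.imread('pics/top6.png');cv2.imwrite('pics/crop6.png',cv2.resize(im[195:305,230:345],None,fx=5,fy=5,interpolation=2))
E
```

```text
10.9 [0.51471185 0.40680354 0.25428003] [-0.34483294  0.19425957  0.20589152]
top 0.76 [0.6578, 0.1478, 0.0767] r 0.08684065868013674 turn 118.51098148399612
scene 0.73 [0.6572, 0.1466, 0.0764] r 0.08559637842806203 turn 118.84443331011148
bowl [[0.5948, 0.0922, 0.0388]]
cork [[0.4944, 0.3863, -0.0086]]
cup [[0.5933, -0.3414, -0.0048]]
tape [[0.7919, 0.0768, 0.0025]]
```

View pics/crop6.png

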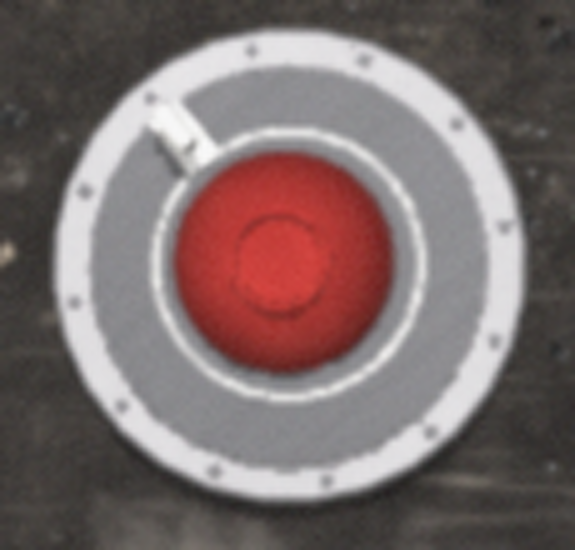

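The tab now points at the pip near (151,97), the fourth one clockwise. The bowl is still centred and the bystanders haven't moved, so I'm handing in.

```bash
python3 -c "
from rig import hand_in
print(hand_in())"
```

```text
the job is handed in; nothing more can be done
None
```

I turned the wheel exactly four clicks clockwise by pushing the tab with the shut fingertips. It rests in the fourth click; the bowl rode round untouched, the cork, cup and tape are where they were, the hand is clear, and the job is handed in at about 11 s.

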